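Lock the bar in its fixture by pushing the locking post through the L-shaped slot

TASK

Lock the dark bar into its fixture: with the fingertips or the outside of the fingers, push the round steel locking post along its slot, round the corner and fully home to the far end of the slot, where it stands in front of the open end of the bar's nest, and leave it there. Only push the post: never take it between the fingers. Leave the bar lying in its nest and the loose things round the fixture where they are.

Things in the scene. Friction and masses are not known exactly. Their poses are not given: they have to be found in the camera images.
- fixture: Flat metal fixture fixed to the bench, 202 x 207 mm, upper face 24 mm above the bench. Origin on the bench under its middle, x, y along its edges. L-shaped slot 20 mm wide: the post's axis runs from (-30, 55) mm along -y to the corner (-30, -55), then along +x to the end (55, -55). Nest rails and back stop, 16 mm high, stand on it at x 25 to 85, y 0 to 92 mm; the nest is open to -y.
- post: Steel locking post, an upright cylinder 36 mm in diameter; its top is 51 mm above the fixture. A 16 mm stem and a foot under the plate keep it in the slot: it slides and spins, with 2 mm of play. 0.3 to 0.6 kg, greased: slides with 1 to 3 N, no spring or catch. Origin on its axis at the foot, 6 mm above the bench, 69.5 mm below its top. Starts in the first leg, 75 to 108 mm from the corner.
- slot_corner (a point): Where the post's axis is at the corner of the slot, at the height of the fixture's upper face (24 mm). The slot's wall stops the post 2 mm beyond it in the fixture's -y.
- slot_end (a point): Where the post's axis is when fully home at the end of the second leg (the slot's end wall stops it there), at the height of the fixture's upper face (24 mm). A post there stands 4 to 8 mm clear of the bar.
- bar_center (a point): Centre (half-way up) of the dark steel box section 40 x 110 x 30 mm that lies loose in the nest on the fixture, its length along the fixture's y, at x = 55, y = 24 mm of the fixture; its top is 54 mm above the bench.
- block_center (a point): Centre of a loose beech block 62 x 130 x 42 mm lying on the bench to the right; a bystander.
- tin_center (a point): Centre of a loose open grey tin of screws, 69 mm across, 55 mm high, to the left; a bystander.
- bush_center (a point): Centre of a loose brass-coloured bushing, 32 mm across, 28 mm high, to the right; a bystander.
- bar: The same dark box section; origin at the centre of its underside, y along its length.
Mind the look-alikes: they are no part of the job. Leave any purple or turquoise look-alike of the bar alone. What is shaped like the post but pink is not meant.

How it is judged:
By the outcome, as a careful person would: the job done as asked, in the order asked, and still so for the second after the job is handed in, with the robot touching nothing.
It also fails if it takes over 53 s, if anything falls off the work surface, if the arm or the gripper's body presses on something with over 40 N, if the wrist force passes 120 N, or if a joint passes its speed limit or range.

ROBOT

A 6-joint arm with a two-finger parallel gripper is mounted at the origin on a cart in front of the work surface, level with it; the furniture and walls round the work are solid. World frame = base frame: x ahead of the robot, y to its left, z up, the work surface at z = 0. Lengths are in m, angles in rad, forces in N, time in s.
With the tool pointing down it reaches from about 0.275 to 0.75 m from the base axis. Payload 10.2 kg.
Tool frame: the origin (TCP) lies midway between the tips of the shut fingers; the grasp point (between the pads) lies 19 mm behind it (env.hold_point_z is the distance from the TCP to the grasp point, in m); z points along the fingers, y is the line along which they close (so a half turn about z gives the same grasp; the last joint's range is limited). The gripper opens to 85 mm and grips with 20 to 120 N. Pads are 22 mm wide; open, the fingers measure 114 mm over their backs; the gripper's body (76 mm by 85 mm) begins 54 mm behind the grasp point. The pads swing forward as they close: fully open they stand 13 mm farther back than shut.
Start: joints at [1.002, 0.313, 1.498, -0, 1.331, -0.223], TCP at [0.178, 0.494, 0.231] pointing down, gripper open.
Joint ranges: [-2.94, 2.94], [-0.97, 2.17], [0.19, 2.56], [-1.23, 4.37], [0.02, 3.11], [-2.88, 2.88]. Speed limits (rad/s): [2.39, 2.39, 3.01, 3.14, 3.14, 3.14].

INTERFACE

Orientations are given as a unit quaternion [x, y, z, w].
In Python, from bench import env, kinematics, monitor, eyes, job gives the robot as it stands. The module is installed in compiled form; this text tells all that it offers. Calls block until the motion is done:
- env.reach(position, orientation): joint-space move of the TCP to a pose.
- env.movel(position, velocity=0.15, frame=None, guard=None): straight line of the TCP; frame=None keeps the orientation; velocity is the mean speed in m/s. With guard (N) it stops when the force on the tool has changed by that much, and returns True; else False.
- env.set_joints(angles): joint-space move.
- env.release() and env.close_gripper(effort=None): open the fingers fully, or close them until they stop; effort is the grip in N (None keeps the last).
- env.hold(seconds).
- kinematics.ik(position, orientation): joint angles nearest the present ones, or None.
- monitor.sense(): the state.
- eyes.grab_frame(name): name is "side" or "top" or "wrist"; returns a dict with "frame" (480x640x3 uint8, red, green, blue), "mtx" (3x3 intrinsics, pixels), "k1" (the pictures are not rectified: a ray, as slopes to the right and down, at radius r is drawn at 1 + k1 r^2 times it, then the intrinsics apply), "view" (4x4, takes a point from world to camera coordinates). Camera axes: x right, y down, z forward; pixel columns grow to the right and rows downward; lengths in m; the calibration is good to about 2 mm. A picture is of the moment at which its call begins. There is no depth.
A pose or a line that the arm cannot do raises env.MotionError and nothing moves.
- job.hand_in(): hands the job in; it is judged then, once.
The state is a dict: "clock": time; "joints": joint angles; "qvel": joint speeds; "joint_efforts": joint torques, N m; "position": TCP position; "ee_rot": TCP orientation; "contact_force": force on the tool from outside, world axes, zero at the start; "ft_torque": the same for the moment, N m; "finger_gap": opening from 0.0 (shut) to 1.0 (fully open); "gripper_force": force on a finger pad.
Only numpy, scipy, OpenCV 4.12 (cv2) and the standard library are available. Lean on these libraries where they do the work, as an engineer would, in place of code of your own. Each camera call takes 0.05 s, during which the arm holds its last target. There are 200 camera calls.

## Working session

There is one attempt and no reset: what is moved stays moved. The work goes in short steps, each a Python script; the robot and the scene stay as the last script left them, time stands still between calls to the robot, and variables do not carry over. Pictures are saved under pics/ and viewed, at most 10 in all, crops included, and the job is handed in when it is done.

```bash
mkdir -p pics
python3 - <<'E'
from bench import env,monitor,eyes
import cv2
for n in("top","side"):
    f=eyes.grab_frame(n); cv2.imwrite(f"pics/{n}0.png",f["frame"][:,:,::-1]); print(n,f["mtx"].tolist(),f["k1"],f["view"].round(4).tolist())
print(monitor.sense())
E
```

```text
top [[455.7425691389454, 0.0, 326.27113986271496], [0.0, 455.7425691389454, 233.9053754128306], [0.0, 0.0, 1.0]] -0.10495229266979852 [[-0.0708, -0.9975, -0.0047, -0.0125], [-0.9709, 0.07, -0.2291, 0.546], [0.2288, -0.0117, -0.9734, 1.2172], [0.0, 0.0, 0.0, 1.0]]
side [[488.2782597563455, 0.0, 318.7574399272505], [0.0, 488.2782597563455, 235.0036592983207], [0.0, 0.0, 1.0]] -0.01458195149218821 [[0.8806, -0.4733, -0.0206, -0.4729], [-0.2815, -0.4878, -0.8263, 0.1942], [0.3811, 0.7335, -0.5628, 1.0002], [0.0, 0.0, 0.0, 1.0]]
{'clock': 0.1, 'joints': array([ 1.00159354e+00,  3.13392703e-01,  1.49833492e+00, -1.40994494e-05,
        1.33098194e+00, -2.23389492e-01]), 'qvel': array([-8.62581735e-04, -2.57563387e-03, -2.04331301e-03, -1.10759777e-03,
       -8.94337652e-04, -4.88062157e-05]), 'joint_efforts': array([ 3.00220825e-03, -4.12906337e+01, -2.60141855e+01, -1.79354474e-04,
        3.02784116e-03,  2.27640874e-05]), 'position': array([0.17784513, 0.49372979, 0.23080284]), 'ee_rot': array([ 1.72044699e-01,  9.85088986e-01, -5.17818410e-04, -2.09250583e-04]), 'contact_force': array([ 0.48684878,  0.64153825, -1.54114049]), 'ft_torque': array([ 0.0103496 ,  0.01009464, -0.00746282]), 'gripper_force': 0.0, 'finger_gap': 1.0004884026915906}
```

View pics/top0.png

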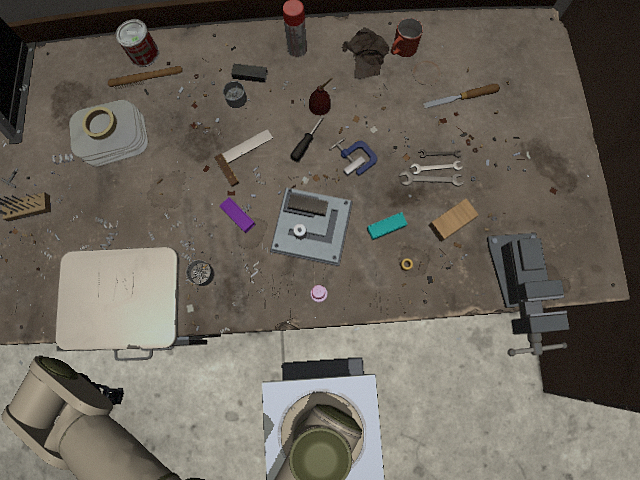

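View pics/side0.png

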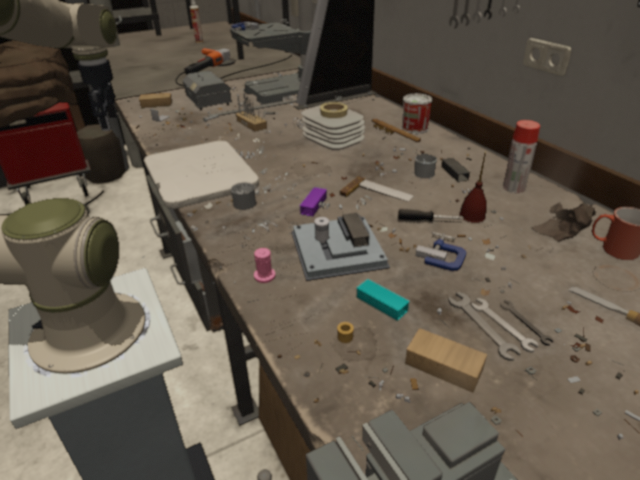

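Top view: the fixture is at (312,226), with the steel post at (300,231) and the dark bar at (307,204). Candidates for the post are the steel one (300,231), chosen, and the pink one (319,293), a look-alike. Candidates for the bar are the dark one (307,204), chosen; purple (237,214), turquoise (387,225) and the dark block (249,73) are not it. I'll check the choice in a close crop.

```bash
cat > h.py <<'E'
import numpy as np,cv2
def ray(f,px,z):
    m=f["mtx"];k=np.array([f["k1"],0,0,0.]);V=np.array(f["view"])
    p=cv2.undistortPoints(np.array(px,float).reshape(-1,1,2),m,k).reshape(-1,2)
    R=V[:3,:3];c=-R.T@V[:3,3];d=np.c_[p,np.ones(len(p))]@R
    return c+d*((z-c[2])/d[:,2])[:,None]
def proj(f,P):
    V=np.array(f["view"]);r=cv2.Rodrigues(V[:3,:3])[0]
    return cv2.projectPoints(np.array(P,float),r,V[:3,3],f["mtx"],np.array([f["k1"],0,0,0.]))[0].reshape(-1,2)
E
python3 - <<'E'
from bench import eyes
from h import *
f=eyes.grab_frame("top");im=f["frame"]
cv2.imwrite("pics/crop0.png",cv2.resize(im[175:275,255:365,::-1],None,fx=6,fy=6,interpolation=cv2.INTER_CUBIC)[:600])
h=cv2.cvtColor(im,cv2.COLOR_RGB2HSV); print(h[250,285],h[226,280],h[231,300],h[150,350-100],h[280,260])
E
```

```text
[ 87  18 160] [ 90  12 148] [120   3  94] [20 25 61] [ 15  45 103]
```

View pics/crop0.png

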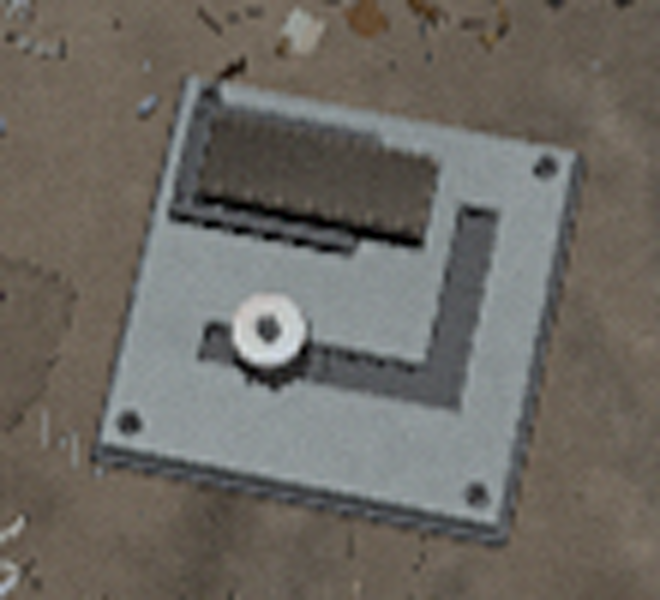

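The crop confirms the scene: steel post at crop (269,330), dark bar in its nest, L slot with its corner near (442,382) and its end near (478,212). Next I fit the fixture pose from the plate corners.

```bash
cat >> h.py <<'E'
def fit(L,W):
    a=L-L.mean(0);b=W-W.mean(0);U,_,Vt=np.linalg.svd(a.T@b);R=(U@Vt).T
    return R,W.mean(0)-R@L.mean(0)
E
python3 - <<'E'
from bench import eyes,kinematics,env
from h import *
f=eyes.grab_frame("top")
c=lambda *a:(np.array(a,float)+.5)/6-.5+[255,175]
px=c((192,78),(578,152),(503,527),(100,450))
L=np.array([[101,103.5],[101,-103.5],[-101,-103.5],[-101,103.5]])/1e3
W=ray(f,px,.024)[:,:2]; R,t=fit(L,W)
print("R",R.tolist(),"t",t.tolist(),"yaw",np.degrees(np.arctan2(R[1,0],R[0,0])),"res mm",((L@R.T+t-W)*1e3).round(1).tolist())
post=ray(f,c((269,330)),.0755)[0]; pl=R.T@(post[:2]-t); print("post local",pl,post)
sl=ray(f,c((442,385),(478,207),(205,342)),.024)[:,:2]; print("slot corner/end/start local",((sl-t)@R).round(4).tolist())
for n,l in dict(corner=(-.03,-.055),end=(.055,-.055)).items():
    print(n,R@np.array(l)+t)
# side-view check
g=eyes.grab_frame("side"); im=g["frame"].copy()
P=lambda x,y,z:[*(R@[x,y]+t),z]
pts=[P(*l,.024) for l in L]+[P(-.03,-.055,.024),P(.055,-.055,.024),[*post]]
print("reach",np.linalg.norm(post[:2]))
big=cv2.resize(im[180:300,270:410,::-1],None,fx=5,fy=5,interpolation=cv2.INTER_CUBIC)
for p in proj(g,pts): cv2.circle(big,tuple(int(v) for v in ((p-[270,180])*5+2)),4,(0,0,255),1)
cv2.imwrite("pics/side1.png",big)
np.savez("fix.npz",R=R,t=t,post=pl)
E
```

```text
R [[0.9632604879930211, 0.2685688594596319], [-0.2685688594596319, 0.9632604879930204]] t [0.5845897889433216, -0.011663596181179021] yaw -15.579123388584478 res mm [[6.9, 4.9], [3.5, -6.8], [-7.5, -3.7], [-3.0, 5.6]]
post local [-0.03424855  0.02607534] [0.55860254 0.02265185 0.0755    ]
slot corner/end/start local [[-0.0326, -0.0557], [0.0584, -0.0552], [-0.0345, 0.061]]
corner [ 0.54092069 -0.05658586]
end [ 0.62279783 -0.07941421]
reach 0.5590616247091443
```

View pics/side1.png

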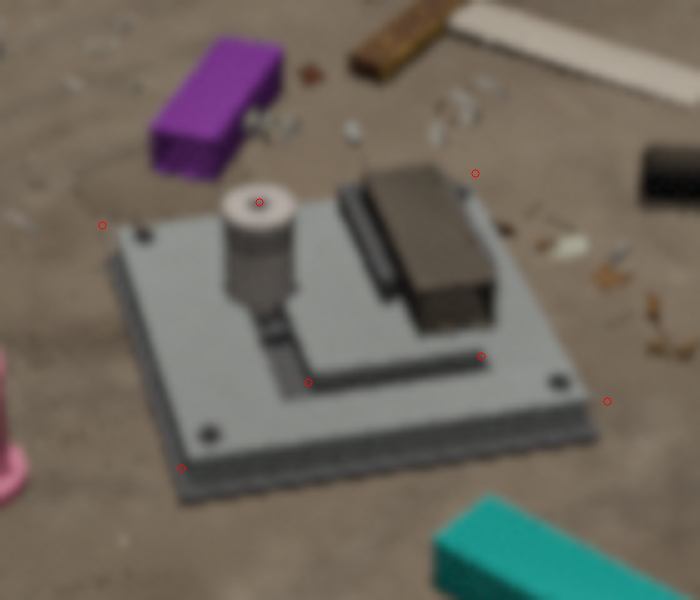

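Both views agree on the post and plate centre. The plate's upper face measures a little smaller than stated but symmetric about its centre, and slot and post both suggest about -4 mm in fixture x, so I apply that. The post at y≈26 mm is 81 mm from the corner, which fits the 75–108 mm given. Now I approach with the fingers shut.

```bash
cat >> h.py <<'E'
import os
if os.path.exists("fix.npz"):
    _d=np.load("fix.npz");R,t=_d["R"],_d["t"]+_d["R"]@[-.0042,0];yaw=np.arctan2(R[1,0],R[0,0])
    def P(x,y,z): return [*(R@[x/1e3,y/1e3]+t),z]
    def loc(p): return (R.T@(np.array(p)[:2]-t)*1e3).round(1)
    def quat(k):  # tool y at fixture x + k*90deg
        ph=(yaw+k*np.pi/2+np.pi/2)/2; return [np.cos(ph),np.sin(ph),0,0]
E
python3 - <<'E'
from bench import env,monitor,eyes,kinematics
from h import *
env.close_gripper(20)
best=None
for k in (0,2):
    q=kinematics.ik(P(-30,75,.16),quat(k)); print(k,None if q is None else q.round(2))
    if q is not None and (best is None or abs(q[5])<abs(best[1][5])): best=(k,q)
k=best[0]; print("using",k)
env.reach(P(-30,75,.16),quat(k))
s=monitor.sense(); print(s["clock"],loc(s["position"]),s["position"],s["contact_force"],s["finger_gap"])
f=eyes.grab_frame("wrist"); cv2.imwrite("pics/w1.png",f["frame"][:,:,::-1])
print(proj(f,[P(-30,26,.0755),P(-30,-55,.024),P(55,-55,.024),[*s["position"]]]).round())
open("k","w").write(str(k))
E
```

```text
0 [-0.08  0.49  1.44 -0.    1.22  0.19]
2 None
using 0
3.1083 [-30.4  75.8] [0.57165412 0.07063341 0.16019496] [ 0.04597958  0.70583309 -0.20370557] 0.005220946401881251
[[316. 306.]
 [316. 351.]
 [403. 351.]
 [316. 305.]]
```

View pics/w1.png

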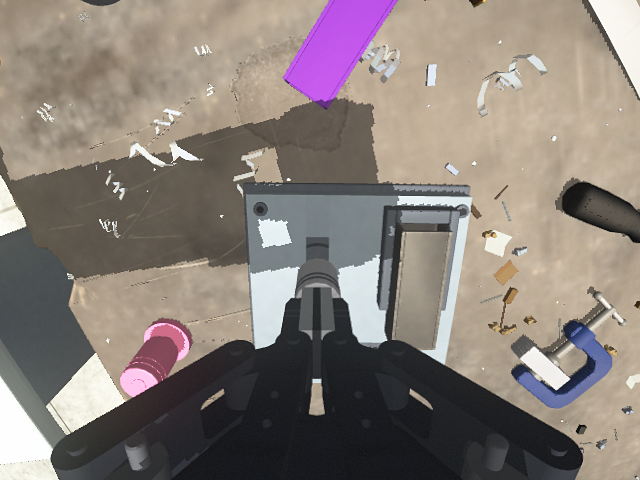

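The wrist view confirms it: the post is at about (318,275), in line with the fingers at column 316, and the yaw is square to the plate. I go down behind the post and push leg 1.

Run:
```python
from bench import env,monitor,eyes
from h import *
def st(m):
    s=monitor.sense(); print(m,round(s["clock"],2),loc(s["position"]),s["position"][2].round(4),"F fix",(R.T@s["contact_force"][:2]).round(1),s["contact_force"][2].round(1)); return s
g=env.movel(P(-30,76,.036),0.1,guard=8); st(g)
if not g:
    g=env.movel(P(-30,-10,.036),0.06,guard=15); st(g)
    if not g: g=env.movel(P(-30,-35,.036),0.03,guard=12); st(g)
f=eyes.grab_frame("top"); cv2.imwrite("pics/t2.png",cv2.resize(f["frame"][175:275,255:365,::-1],None,fx=6,fy=6,interpolation=cv2.INTER_CUBIC))
```

```text
False 4.55 [-29.6  76.1] 0.0366 F fix [0.9 0.1] 0.5
False 6.13 [-30.1  -9.9] 0.0359 F fix [0.4 0.2] -1.0
True 6.78 [-29.8 -28.7] 0.0363 F fix [1.1 5.3] 1.6
```

View pics/t2.png

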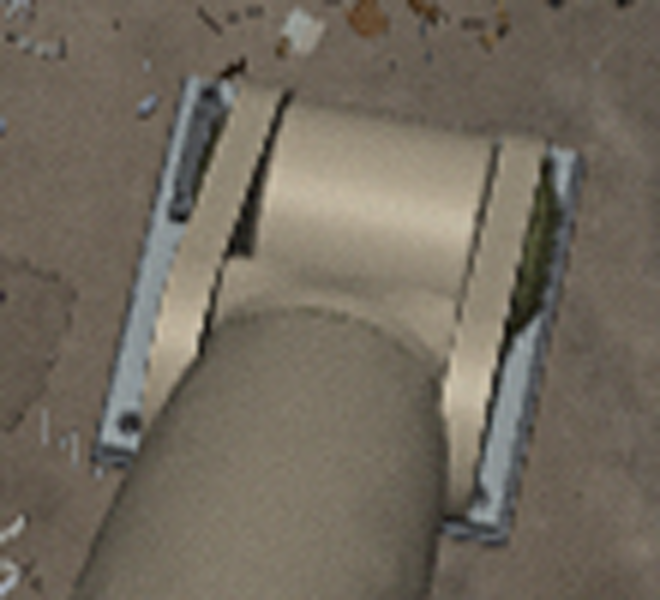

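The arm hides the post, but the stop at tool y=-28.7 puts the post axis at about -57.7, against the corner wall at -57. I go round to the -x side and push leg 2.

Run:
```python
from bench import env,monitor,eyes
from h import *
def st(m):
    s=monitor.sense(); print(m,round(s["clock"],2),loc(s["position"]),s["position"][2].round(4),"F fix",(R.T@s["contact_force"][:2]).round(1),s["contact_force"][2].round(1)); return s
f=eyes.grab_frame("top"); print("pink local",loc(ray(f,[(319,293)],.06)[0]))
env.movel(P(-30,-10,.036),0.1); env.movel(P(-30,-10,.13),0.15); env.movel(P(-82,-55.5,.13),0.15)
f=eyes.grab_frame("wrist"); cv2.imwrite("pics/w3.png",f["frame"][:,:,::-1]); print(proj(f,[P(-30,-56,.0755)]))
g=env.movel(P(-82,-55.5,.036),0.1,guard=8); st(g)
```

```text
pink local [-190.6  -62.7]
[[398.96788312 261.39986894]]
False 9.73 [-81.6 -55.5] 0.0365 F fix [-0.3 -0.3] -0.4
```

View pics/w3.png

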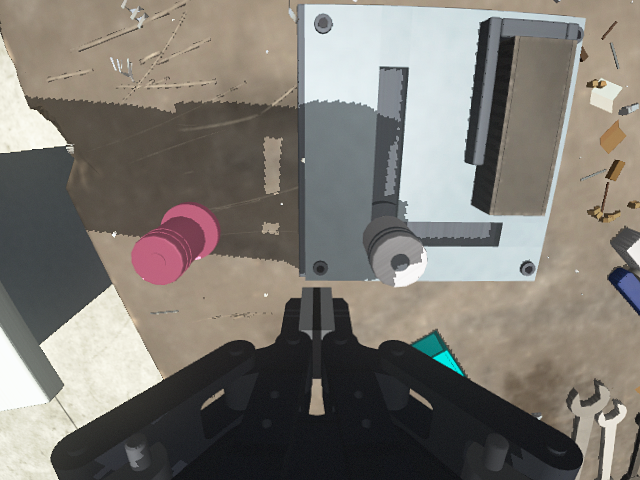

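The post's top is at (400,262), just as predicted, so it stands in the corner with leg 2 clear. Now I push along +x.

Run:
```python
from bench import env,monitor,eyes
from h import *
def st(m):
    s=monitor.sense(); print(m,round(s["clock"],2),loc(s["position"]),s["position"][2].round(4),"F fix",(R.T@s["contact_force"][:2]).round(1),s["contact_force"][2].round(1)); return s
g=env.movel(P(5,-55.5,.036),0.05,guard=15); st(g)
if not g: g=env.movel(P(36,-55.5,.036),0.03,guard=14); s=st(g)
s=monitor.sense(); x,y=loc(s["position"])
env.movel(P(x-15,y,.036),0.1); env.movel(P(x-15,y,.15),0.15); st("up")
env.movel(P(-60,40,.22),0.2)
f=eyes.grab_frame("wrist"); cv2.imwrite("pics/w4.png",f["frame"][:,:,::-1]); print(proj(f,[P(55,-55,.0755),P(-30,-55,.024),P(55,-55,.024)]).round())
```

```text
False 11.62 [  4.9 -55.5] 0.036 F fix [-1.5  0.5] 0.5
True 12.27 [ 21.3 -55.4] 0.0364 F fix [-8.1 -0.2] 8.6
up 13.47 [  5.9 -55.4] 0.1491 F fix [ 0.2 -0. ] -0.3
[[436. 315.]
 [344. 290.]
 [421. 290.]]
```

View pics/w4.png

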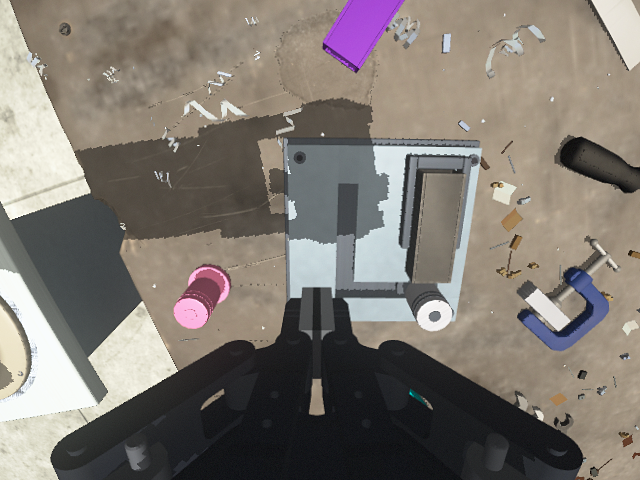

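The post's top is at (434,316), 2 px from the predicted home position (436,315), and the bar is still in its nest. One firmer push will confirm it is against the end wall.

Run:
```python
from bench import env,monitor,eyes
from h import *
def st(m):
    s=monitor.sense(); print(m,round(s["clock"],2),loc(s["position"]),"F fix",(R.T@s["contact_force"][:2]).round(1),s["contact_force"][2].round(1)); return s
env.movel(P(5,-55.4,.15),0.2); env.movel(P(5,-55.4,.036),0.12,guard=8); st("down")
for G,X in((6,30),(25,32)):
    g=env.movel(P(X,-55.4,.036),0.02,guard=G); st((G,g))
x,y=loc(monitor.sense()["position"])
env.movel(P(x-15,y,.036),0.1); env.movel(P(x-15,y,.15),0.15); env.reach(P(-60,110,.25),quat(0)); st("up")
f=eyes.grab_frame("top"); cv2.imwrite("pics/t5.png",cv2.resize(f["frame"][165:305,205:405,::-1],None,fx=4,fy=4,interpolation=cv2.INTER_CUBIC))
print((proj(f,[P(55,-55,.0755)])-[205,165])*4)
```

```text
down 16.27 [  5.5 -55.3] F fix [0.  0.8] 0.3
(6, True) 17.07 [ 19.9 -55.3] F fix [-4.9 -0.5] 5.9
(25, True) 17.45 [ 21.5 -55.1] F fix [-11.4  -0.7] 13.9
up 19.5 [-59.8 109.1] F fix [-0.3 -0.9] -0.7
[[515.53267516 165.79458219]]
```

View pics/t5.png

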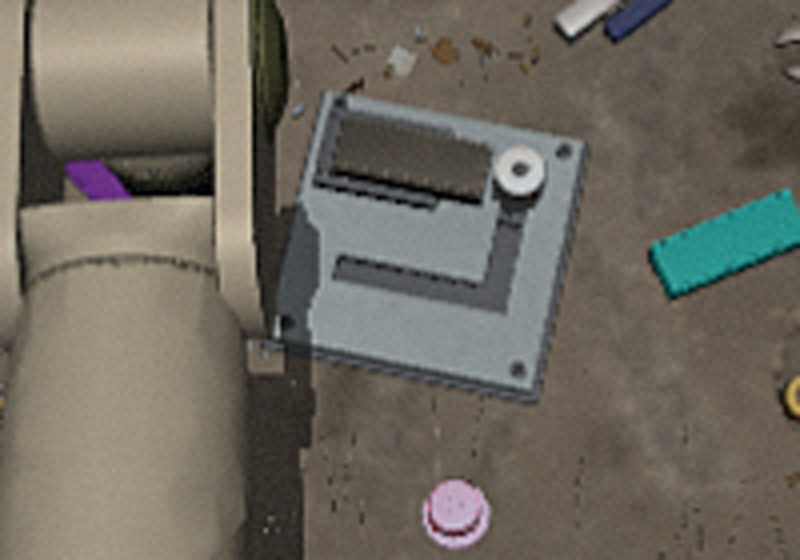

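The firm push stopped at x=21.5 mm, as before (21.3), so the post is against the end wall. The top view shows it at crop (519,171), in front of the nest's open end, with the bar in place and the robot clear.

```bash
python3 -c "
from bench import job
print(job.hand_in())"
```

```text
the job is handed in; nothing more can be done
None
```

The locking post is at the far end of its slot, in front of the nest's open end; two pushes stopped at the same point, and in the last picture the bar lay in its nest with the robot clear. The job is handed in, at about 20 s on the robot's clock.

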